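# Get the jigger out from behind the jars and onto the scale

## Task

The spice jar and the shaker in the steel caddy stand in the way of the jigger behind them: first move both of them over onto the rubber mat and leave the jigger where it is until they stand there. Then stand the jigger upright in the middle of the scale's round pan, and only after that put the jar and the shaker back in the caddy, each on the same seat it came from. Nothing may be tipped over.

Things in the scene. Friction and masses are not known exactly. Their poses are not given: they have to be found in the camera images.
- cinnamon_mid (a point): Spice jar (the one in the caddy): upright cylinder 44 mm in diameter, 105 mm tall, clear body with a paper label and a dark brown cap of nearly full width. Loose, about 0.09 to 0.15 kg. Point: its centre, 52 mm above its base; z is up the jar. Starts on the left or the right front seat of the caddy.
- shaker_mid (a point): Shaker (the one in the caddy): 44 mm in diameter up to 66 mm, above that a domed steel cap 34 mm in diameter, 90 mm tall in all; clear body with brown filling. Loose, about 0.1 kg. Point: its centre, 45 mm above its base; z is up. Starts on the other front seat.
- jigger_mid (a point): Steel double-cone jigger, 78 mm tall: foot 46 mm wide, waist about 28 mm at 45 mm height, open top 38 mm; gripped well 50 mm above its base. Loose, 0.07 kg. Point: its axis, 39 mm above its base; z up. Starts on the rear seat, between and behind jar and shaker: some 12 mm from each and from the back plate, so fingers fit beside it only once both are gone.
- caddy: Fixed steel tray with a grey floor, 130 (x) by 200 (y) mm: floor 4 mm thick, lip 12 mm high, upright back plate 66 mm wide and 55 mm high, its face at x = +53 mm. Origin: underside, 10 mm in front of the tray's centre; x to the back, y to the left. Three dark rubber discs, 52 mm wide, flush in the floor, are the seats. Grip the jar and the shaker along caddy x, the jigger along caddy y (closing direction).
- seat_left (a point): Centre of the left front seat's disc, on the caddy's floor (4 mm above the worktop), at x = -2 mm, y = +53 mm in the caddy.
- seat_right (a point): Centre of the right front seat's disc, on the caddy's floor, at x = -2 mm, y = -53 mm in the caddy.
- seat_rear (a point): Centre of the rear seat's disc, on the caddy's floor, at x = +18 mm, y = 0 in the caddy, where the jigger starts.
- mat_top (a point): Fixed ribbed black rubber mat, 130 mm (x) by 200 mm (y), 6 mm thick, beside the caddy on one side or the other. Point: centre of its top; its y runs along its long side. The jar and the shaker stand well side by side along y, each 50 mm from the centre.
- scale_pan (a point): Fixed flat black bar scale (150 by 130 mm) with a round steel pan 112 mm in diameter, on the other side of the caddy. Point: centre of the pan's top, 30 mm above the worktop; z up.

How it is judged:
By the outcome, as a careful person would: the job done as asked, in the order asked, and still so for the second after the job is handed in, with the robot touching nothing.
It also fails if it takes over 122 s, if anything falls off the work surface, if the arm or the gripper's body presses on something with over 40 N, if the wrist force passes 120 N, or if a joint passes its speed limit or range.

## Robot

A 7-joint arm with a two-finger parallel gripper is mounted at the origin on a cart in front of the work surface, level with it; the furniture and walls round the work are solid. World frame = base frame: x ahead of the robot, y to its left, z up, the work surface at z = 0. Lengths are in mm, angles in degrees, forces in N, time in s.
With the tool pointing down it reaches from about 400 to 875 mm from the base axis. Payload 6.5 kg.
Tool frame: the origin (TCP) lies on the centre line of the jaws, within the pads' length; the fingertips stand 25 mm ahead of it and the grasp point (between the pads) lies 6 mm ahead of it; z points along the fingers, y is the line along which they close (so a half turn about z gives the same grasp; the last joint's range is limited). The gripper opens to 85 mm and grips with 20 to 120 N. Pads are 22 mm wide; open, the fingers measure 114 mm over their backs; the gripper's body (76 mm by 85 mm) begins 54 mm behind the grasp point. The pads swing forward as they close: fully open they stand 13 mm farther back than shut.
Start: joints at [70.749, 30.733, -0.252, 88.115, 0.149, 61.152, -4.079], TCP at [173.246, -626.479, 232.39] pointing down, gripper open.
Joint ranges: [-154.64, 154.64], [-21.42, 123.67], [-72.66, 72.17], [13.99, 137.28], [-74.86, 254.86], [10.95, 109.41], [-158.01, 158.01]. Speed limits (degrees/s): [136.94, 136.94, 180, 180, 180, 180, 180].

## Interface

Orientations are given as [roll, pitch, yaw] about the fixed x, y, z axes, in that order (R = Rz(yaw) Ry(pitch) Rx(roll)).
In Python, from bench import ctrl gives the robot as it stands.
- The arm moves only by the tool step_arm, never from a script. Its argument "steps" is a list of rows, each an object with "xyz": the shift along the tool's x, y, z in mm, a list of three; "roll": the turn about the tool's z in degrees; "gripper": the opening, from 0 (shut) to 1 (fully open). In form: [{"xyz": [x, y, z], "roll": roll, "gripper": gripper}, ...]. A call has 1 to 20 rows; each row is the pose to reach, as a shift and turn from the pose commanded when the call began, along the tool's axes at that moment; what a row does not reach only later rows make up. A row lasts 1/10 s, in which the tool goes at most 50 mm and 8.59 degrees, less where a joint would pass 70% of its speed; a pose out of reach is approached as far as the arm can. A call with a gripper value outside its range is refused whole. The fingers move at their own pace and stop on an object; "newtons" is the grip in N (left out, the last holds). Time passes only in rows, so rows that repeat a pose let the fingers close. It gives the time, the measured TCP pose, the force, the opening and the grip force at its end, in the units of the state.
- ctrl.state(): the state, without advancing time (a new reading comes with each control period).
- ctrl.snapshot(name): name is "scene" or "top" or "wrist"; returns a dict with "image" (420x560x3 uint8, red, green, blue), "K" (3x3 intrinsics, pixels), "origin" and "attitude" of the camera in the world; the wrist camera has in their place "hand_eye" (4x4, takes a point from camera to tool coordinates, whose origin is the TCP and whose axes are the flange's). Camera axes: x right, y down, z forward; pixel columns grow to the right and rows downward; lengths in mm; the calibration is good to about 2 mm. A picture is of the moment at which its call begins: read the wrist's pose just before it. There is no depth.
- ctrl.hand_in(): hands the job in; it is judged then, once.
The state is a dict: "time": time; "qpos": joint angles; "qvel": joint speeds; "joint_efforts": joint torques, N m; "tcp_pos": TCP position; "ee_rot": TCP orientation; "contact_force": force on the tool from outside, world axes, zero at the start; "moment": the same for the moment, N m; "opening": opening from 0.0 (shut) to 1.0 (fully open); "gripper_force": force on a finger pad.
Only numpy, scipy, OpenCV 4.12 (cv2) and the standard library are available. Lean on these libraries where they do the work, as an engineer would, in place of code of your own. Each camera call takes 0.05 s, during which the arm holds its last target. There are 200 camera calls.

## Working session

There is one attempt and no reset: what is moved stays moved. The work goes in short steps, Python scripts to look and compute and a tool call to move; the robot and the scene stay as the last step left them, time stands still between calls to the robot, and variables do not carry over. Pictures are saved under pics/ and viewed, at most 16 in all, crops included, and the job is handed in when it is done.

Besides the shell and the picture viewer there is one more tool, called after "Emit:" as name(argument=value, ...), one argument or row to a line, values as JSON. step_arm: Moves the arm, as the interface text tells. Its arguments: {"type":"object","properties":{"steps":{"type":"array","items":{"type":"object","properties":{"xyz":{"type":"array","items":{"type":"number"}},"roll":{"type":"number"},"gripper":{"type":"number"}}}},"newtons":{"type":"number"}},"required":["steps"]}

```bash
ls; mkdir -p pics; cat > h.py <<'E'
import numpy as np, cv2
from bench import ctrl
from scipy.spatial.transform import Rotation as R
def snap(n,f):
    s=ctrl.state(); d=ctrl.snapshot(n); cv2.imwrite(f'pics/{f}.png',d['image'][:,:,::-1]); return s,d
E
python3 - <<'E'
from h import *
s=ctrl.state(); print(s)
for n in ['top','scene']:
    s,d=snap(n,n+'0'); print(n,d['K'],d['origin'],d['attitude'])
    np.savez(n+'.npz',**{k:np.array(v) for k,v in d.items()})
a=cv2.imread('pics/top0.png')
E
```

```text
pics
{'time': 0.0, 'qpos': array([70.74888412, 30.77759987, -0.25376508, 88.17100267,  0.15092564,
       61.15248984, -4.07943129]), 'qvel': array([-0.06898204, -0.05314668,  0.01640336,  0.11856782, -0.04016964,
       -0.03528982, -0.06799095]), 'joint_efforts': array([-3.48004403e-05, -5.83415294e+01,  1.04836576e+00, -2.59107685e+01,
        1.22099838e-02,  9.60423175e-03,  2.85231380e-05]), 'tcp_pos': array([ 173.04434284, -625.88293349,  231.5099632 ]), 'ee_rot': array([-1.79899649e+02,  9.37811922e-03,  1.54627672e+01]), 'contact_force': array([ 0.27449582,  0.47312982, -0.22627352]), 'moment': array([-0.0086167 , -0.04432683, -0.01886977]), 'gripper_force': 0.0, 'opening': 1.0020937792143025}
top [[532.64694146   0.         276.74744749]
 [  0.         532.64694146 207.65956336]
 [  0.           0.           1.        ]] [ 389.87799021   14.46842768 1223.20466871] [-173.38818794   -1.33738782  -90.02062106]
scene [[468.19283022   0.         282.71255223]
 [  0.         468.19283022 212.05808786]
 [  0.           0.           1.        ]] [-255.46347264  650.38685325  694.00220772] [-122.00863688   -0.18743245 -129.89959713]
```

View pics/top0.png

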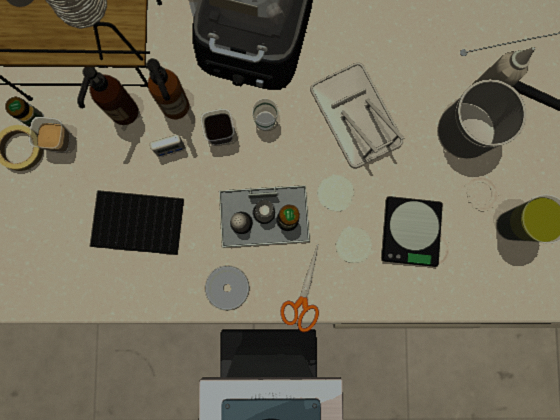

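View pics/scene0.png

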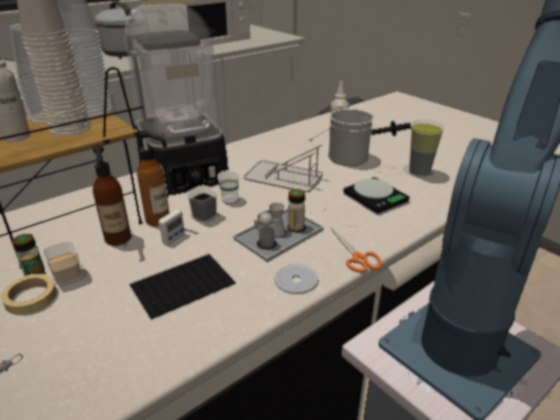

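The top view shows the mat at about (137,222), the caddy at (265,216) with the shaker left (240,222), jar right (289,216) and jigger (263,211), and the scale at (413,230). Up in the picture is +x and left is +y.

```bash
cat >> h.py <<'E'
def cast(px,K,o,Rm,z):
    r=Rm@np.linalg.solve(K,np.array([px[0],px[1],1.])); return o+r*(z-o[2])/r[2]
class Cam:
    def __init__(s,d,st=None):
        s.K=np.array(d['K'])
        if 'hand_eye' in d:
            T=np.array(d['hand_eye']); Rt=R.from_euler('xyz',st['ee_rot'],degrees=True).as_matrix()
            s.R=Rt@T[:3,:3]; s.o=Rt@T[:3,3]+st['tcp_pos']
        else:
            s.o=np.array(d['origin']); s.R=R.from_euler('xyz',d['attitude'],degrees=True).as_matrix()
    def ray(s,px,z): return cast(px,s.K,s.o,s.R,z)
    def pix(s,p):
        q=s.K@(s.R.T@(np.array(p,float)-s.o)); return q[:2]/q[2]
def rect(c,mask,z):
    cs=max(cv2.findContours(mask,cv2.RETR_EXTERNAL,cv2.CHAIN_APPROX_NONE)[0],key=cv2.contourArea)[:,0]
    w=np.array([c.ray(p,z)[:2] for p in cs],np.float32); return cv2.minAreaRect(w), w, cs
E
python3 - <<'E'
from h import *
d=dict(np.load('top.npz')); c=Cam(d); im=d['image']; hsv=cv2.cvtColor(im,cv2.COLOR_RGB2HSV); 
def reg(m,x0,y0,x1,y1):
    o=np.zeros(m.shape,np.uint8); o[y0:y1,x0:x1]=m[y0:y1,x0:x1]*255; return o
V=hsv[...,2];S=hsv[...,1]
for p in [(225,200),(350,300),(230,240),(415,225),(137,222)]: print(p,hsv[p[1],p[0]])
m=reg(V<70,80,180,195,265); print('mat',rect(c,m,6)[0])
m=reg(V<80,375,185,455,275); print('scale',rect(c,m,24)[0])
m=reg((V>110),388,198,442,252)
print('pan',rect(c,m,30)[0], cv2.contourArea(rect(c,m,30)[1]))
m=reg((S<40),212,178,318,254); m=cv2.morphologyEx(m,cv2.MORPH_CLOSE,np.ones((5,5))); print('caddy',rect(c,m,12)[0]); cv2.imwrite('m.png',m)
crop=im[170:265,200:330,::-1]; cv2.imwrite('pics/c1.png',cv2.resize(crop,None,fx=6,fy=6,interpolation=cv2.INTER_CUBIC))
E
```

```text
(225, 200) [ 38  18 112]
(350, 300) [ 26  47 153]
(230, 240) [ 41  19 108]
(415, 225) [ 35  34 134]
(137, 222) [30 28 27]
mat ((496.63043212890625, 304.7452392578125), (199.2548370361328, 129.70516967773438), 84.74386596679688)
scale ((475.76129150390625, -319.7397155761719), (130.34120178222656, 151.0579071044922), 84.11738586425781)
pan ((489.7214660644531, -323.9116516113281), (107.57828521728516, 107.74041748046875), 44.34706497192383) 9078.953332327306
caddy ((520.7559814453125, 12.626258850097656), (148.62176513671875, 211.78163146972656), 3.8521149158477783)
```

View pics/c1.png

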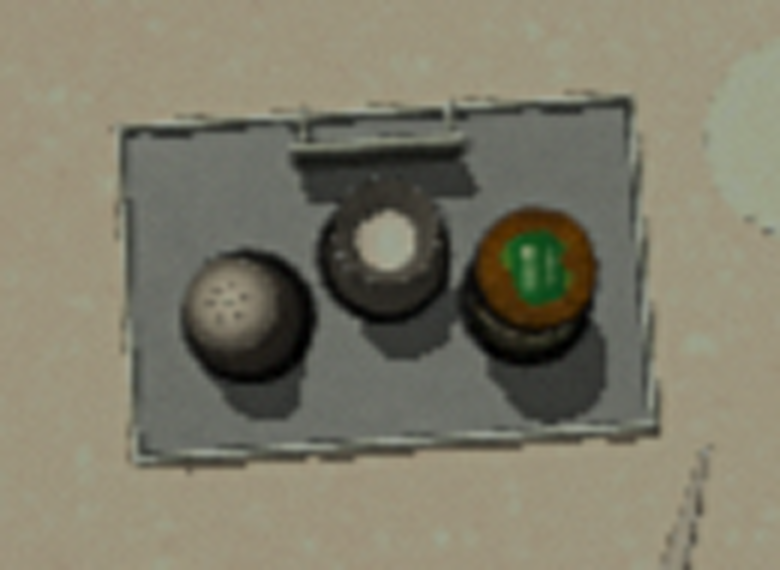

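The crop shows the tray's lip corners at (122,127), (632,97), (656,432), (138,460). The jar cap centre is at (535,268), the shaker dome at (232,300), and the jigger mouth near (385,238).

```bash
python3 - <<'E'
from h import *
d=dict(np.load('top.npz')); c=Cam(d)
f=lambda x,y,z: c.ray((x/6+200-.4,y/6+170-.4),z)[:2]
P=np.array([f(*p,12) for p in [(122,127),(632,97),(656,432),(138,460)]]); print(P.round(1))
ctr=P.mean(0); yv=(P[0]+P[3]-P[1]-P[2]); yaw=np.arctan2(-yv[0],yv[1]); print('sizes',np.linalg.norm(P[0]-P[1]),np.linalg.norm(P[3]-P[2]),np.linalg.norm(P[0]-P[3]),np.linalg.norm(P[1]-P[2]))
xv=(P[0]+P[1]-P[2]-P[3]); print('yaw',np.degrees(yaw),np.degrees(np.arctan2(xv[1],xv[0])))
Rz=np.array([[np.cos(yaw),-np.sin(yaw)],[np.sin(yaw),np.cos(yaw)]])
o=ctr-Rz@[10,0]
for n,q in dict(origin=(0,0),left=(-2,53),right=(-2,-53),rear=(18,0)).items(): print(n,(o+Rz@q).round(1))
print('jar',f(535,268,109).round(1),'shaker',f(236,300,85).round(1),'jig',f(386,238,82).round(1))
print('back plate top',f(295,150,55),f(465,140,55))
for n in('mat',):
  pass
E
```

```text
[[569.  116.4]
 [581.2 -78.8]
 [452.7 -87.1]
 [442.  108.9]]
sizes 195.61513959118355 196.27482902645244 127.23514484455082 128.79071634082686
yaw 3.36079403266515 3.5440348774558075
origin [501.2  14.2]
left [496.1  67. ]
right [502.3 -38.8]
rear [519.2  15.3]
jar [505.1 -36.9] shaker [495.9  68.9] jig [518.6  15.4]
back plate top [554.25161125  49.04799267] [558.16314884 -13.64645602]
```

Emit:
step_arm(
  steps=[
    {"xyz": [0,0,-30],"roll": 0,"gripper": 1},
    {"xyz": [25,-27,-60],"roll": -4,"gripper": 1},
    {"xyz": [55,-60,-80],"roll": -9,"gripper": 1},
    {"xyz": [85,-93,-100],"roll": -14,"gripper": 1},
    {"xyz": [115,-126,-100],"roll": -19,"gripper": 1},
    {"xyz": [145,-159,-100],"roll": -24,"gripper": 1},
    {"xyz": [175,-192,-100],"roll": -29,"gripper": 1},
    {"xyz": [205,-225,-100],"roll": -34,"gripper": 1},
    {"xyz": [235,-258,-100],"roll": -39,"gripper": 1},
    {"xyz": [265,-291,-100],"roll": -44,"gripper": 1},
    {"xyz": [295,-324,-100],"roll": -49,"gripper": 1},
    {"xyz": [325,-357,-100],"roll": -54,"gripper": 1},
    {"xyz": [355,-390,-100],"roll": -59,"gripper": 1},
    {"xyz": [385,-423,-100],"roll": -64,"gripper": 1},
    {"xyz": [415,-456,-100],"roll": -69,"gripper": 1},
    {"xyz": [445,-489,-100],"roll": -73,"gripper": 1},
    {"xyz": [470,-515,-100],"roll": -76,"gripper": 1},
    {"xyz": [486,-531,-100],"roll": -78,"gripper": 1},
    {"xyz": [486,-531,-100],"roll": -78,"gripper": 1},
    {"xyz": [486,-531,-100],"roll": -78,"gripper": 1},
  ],
)

```text
time: 2.1
tcp_pos: [499.7, 14.6, 331.9]
ee_rot: [-179.9, 0.0, 93.5]
contact_force: [-0.4, -0.4, -0.4]
opening: 0.999
gripper_force: 0.0
```

```bash
cat >> h.py <<'E'
def go(tx,ty,tz,yaw=None):
    s=ctrl.state(); p=s['tcp_pos']; M=R.from_euler('xyz',s['ee_rot'],degrees=True).as_matrix()
    yw=s['ee_rot'][2]; M0=R.from_euler('xyz',[180,0,yw],degrees=True).as_matrix()
    print('t',round(s['time'],2),'tcp',p.round(1),s['ee_rot'].round(1),'op',round(s['opening'],3),'F',s['contact_force'].round(1),'shift',(M0.T@(np.array([tx,ty,tz])-p)).round(1),'roll',None if yaw is None else round(yw-yaw,1))
E
python3 - <<'E'
from h import *
s,d=snap('wrist','w1'); print(d['hand_eye'],d['K']); c=Cam(d,s); print(c.o)
np.savez('w1.npz',o=c.o,R=c.R,K=c.K,image=d['image'])
go(500,67,200,93.4); print(s['qpos'])
for n,p in dict(o=(501.2,14.2,4),l=(496.1,67,94),r=(502.3,-38.8,109),j=(519.2,15.3,82)).items(): print(n,c.pix(p))
E
```

```text
[[ 1.70486896e-04 -9.44449294e-01 -3.28657118e-01  8.58892325e+01]
 [ 9.99999982e-01  1.88350243e-04 -2.25169640e-05  2.82552361e-01]
 [ 8.31687787e-05 -3.28657109e-01  9.44449309e-01 -1.41350016e+02]
 [ 0.00000000e+00  0.00000000e+00  0.00000000e+00  1.00000000e+00]] [[296.95767026   0.         279.30675308]
 [  0.         296.95767026 206.56038332]
 [  0.           0.           1.        ]]
[494.97713351 100.4133812  473.2455595 ]
t 2.15 tcp [499.6  13.8 332. ] [-179.9    0.    93.4] op 1.002 F [-0.  -0.4 -0. ] shift [ 53.1   3.5 132. ] roll -0.0
[ 25.28821707  13.70028936 -37.76762531 101.65018369   9.01677715
  67.76519112 -11.6595937 ]
o [280.31346357 160.79236948]
l [278.9794861  131.62677839]
r [278.80581601 215.60291961]
j [293.88242037 171.46126753]
```

View pics/w1.png

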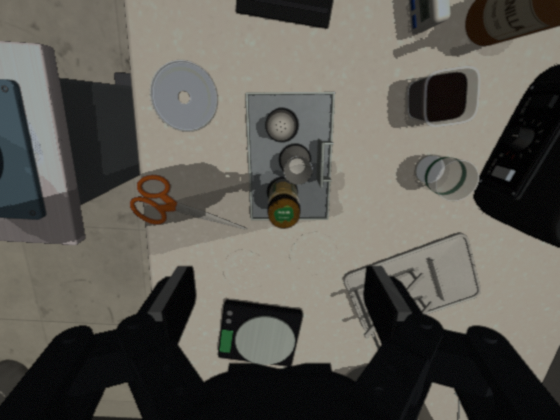

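The wrist view shows the shaker cap at (283,124), the jar cap at (285,214), the jigger at (297,165), and the tray corners at about (246,94), (333,92), (327,218), (249,219).

```bash
python3 - <<'E'
from h import *
from types import SimpleNamespace as N
w=np.load('w1.npz'); im=w['image']
class C(Cam):
    def __init__(s): s.K,s.R,s.o=w['K'],w['R'],w['o']
c=C(); hsv=cv2.cvtColor(im,cv2.COLOR_RGB2HSV)
# jar cap: brown+green saturated; shaker: ellipse bright
def blob(m,x0,y0,x1,y1):
    o=np.zeros(m.shape,np.uint8); o[y0:y1,x0:x1]=m[y0:y1,x0:x1]*255
    cs=max(cv2.findContours(o,cv2.RETR_EXTERNAL,cv2.CHAIN_APPROX_NONE)[0],key=cv2.contourArea); return cv2.boundingRect(cs),cv2.minEnclosingCircle(cs)
print('jar',blob(hsv[...,1]>110,260,190,310,240)); 
m=(hsv[...,2]>95)
m=hsv[...,1]<32; o=np.zeros(m.shape,np.uint8); o[80:232,235:345]=m[80:232,235:345]*255
o=cv2.morphologyEx(o,cv2.MORPH_OPEN,np.ones((3,3))); (r,ww,cs)=rect(c,o,12); print('caddy',r)
for n,p,z in [('jar',(285,214),109),('shk',(283,124),90),('jig',(297,165),82)]: print(n,c.ray(p,z).round(1))
P=np.array([c.ray(p,12)[:2] for p in [(246.5,94),(333,92.5),(327.5,218),(249.5,219)]]);print(P.round(1),P.mean(0))
big=cv2.resize(im[80:235,220:350,::-1],None,fx=4.5,fy=3.8*4.5/3.8,interpolation=cv2.INTER_CUBIC)[:600]; cv2.imwrite('pics/w1c.png',big[:, :]); print(big.shape)
E
```

```text
jar ((268, 190, 32, 38), ((283.5, 207.90541076660156), 19.41282081604004))
caddy ((518.1341552734375, 14.512466430664062), (164.78109741210938, 246.830078125), 7.57512903213501)
jar [510.3 -36.1 109. ]
shk [500.6  76.2  90. ]
jig [522.7  24.3  82. ]
[[446.  110. ]
 [571.2 119.7]
 [585.5 -75.2]
 [455.8 -84.9]] [514.63463458  17.40110111]
(600, 585, 3)
```

```bash
python3 -c "
import cv2;a=cv2.imread('pics/w1c.png');print(a.shape)"
```

```text
(600, 585, 3)
```

View pics/w1c.png

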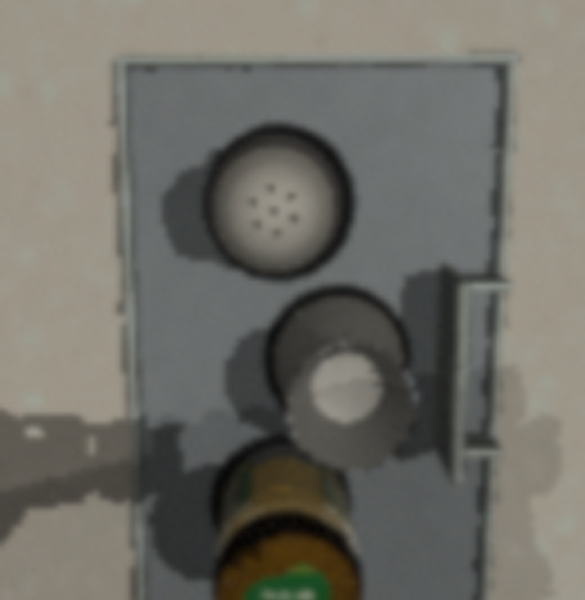

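Emit:
step_arm(
  newtons=30,
  steps=[
    {"xyz": [20,0,20],"roll": 0,"gripper": 1},
    {"xyz": [40,1,50],"roll": 0,"gripper": 1},
    {"xyz": [56,1,80],"roll": 0,"gripper": 1},
    {"xyz": [56,1,110],"roll": 0,"gripper": 1},
    {"xyz": [56,1,135],"roll": 0,"gripper": 1},
    {"xyz": [56,1,155],"roll": 0,"gripper": 1},
    {"xyz": [56,1,170],"roll": 0,"gripper": 1},
    {"xyz": [56,1,185],"roll": 0,"gripper": 1},
    {"xyz": [56,1,200],"roll": 0,"gripper": 1},
    {"xyz": [56,1,215],"roll": 0,"gripper": 1},
    {"xyz": [56,1,230],"roll": 0,"gripper": 1},
    {"xyz": [56,1,245],"roll": 0,"gripper": 1},
    {"xyz": [56,1,258],"roll": 0,"gripper": 1},
    {"xyz": [56,1,268],"roll": 0,"gripper": 1},
    {"xyz": [56,1,275],"roll": 0,"gripper": 1},
    {"xyz": [56,1,277],"roll": 0,"gripper": 1},
    {"xyz": [56,1,277],"roll": 0,"gripper": 1},
    {"xyz": [56,1,277],"roll": 0,"gripper": 1},
  ],
)

```text
time: 3.95
tcp_pos: [498.2, 70.9, 55.8]
ee_rot: [179.9, -0.0, 93.5]
contact_force: [0.5, -0.3, 0.8]
opening: 1.0
gripper_force: 0.0
```

```bash
python3 - <<'E'
from h import *
s,d=snap('wrist','w2'); c=Cam(d,s); go(497.5,70,55,93.4)
print(c.pix((497.5,70,94)),c.pix((499,73,94)))
E
```

```text
t 4.0 tcp [498.2  70.9  55.9] [179.9  -0.   93.5] op 0.997 F [ 0.7 -0.3  0.6] shift [-0.8 -0.7  0.9] roll 0.1
[277.03236804 319.8597981 ] [281.00342074 314.20697242]
```

View pics/w2.png

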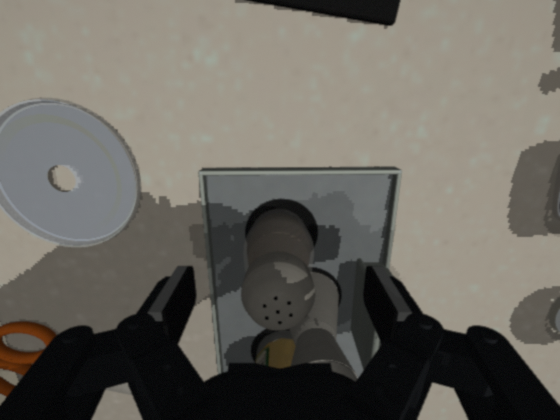

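The shaker stands between the fingers, with its cap at (277,310) where it was expected. The rear finger is clear of the jigger, so I'll close and lift.

Emit:
step_arm(
  newtons=30,
  steps=[
    {"gripper": 0.4},
    {"gripper": 0.4},
    {"gripper": 0.4},
    {"gripper": 0.4},
    {"gripper": 0.4},
    {"gripper": 0.4},
    {"gripper": 0.4},
    {"gripper": 0.4},
  ],
)

```text
invalid input at $.steps[0]: expected keys xyz, roll, gripper
```

Emit:
step_arm(
  newtons=30,
  steps=[
    {"xyz": [0,0,0],"roll": 0,"gripper": 0.4},
    {"xyz": [0,0,0],"roll": 0,"gripper": 0.4},
    {"xyz": [0,0,0],"roll": 0,"gripper": 0.4},
    {"xyz": [0,0,0],"roll": 0,"gripper": 0.4},
    {"xyz": [0,0,0],"roll": 0,"gripper": 0.4},
    {"xyz": [0,0,0],"roll": 0,"gripper": 0.4},
    {"xyz": [0,0,0],"roll": 0,"gripper": 0.4},
    {"xyz": [0,0,0],"roll": 0,"gripper": 0.4},
  ],
)

```text
time: 4.8
tcp_pos: [497.8, 70.9, 55.5]
ee_rot: [180.0, 0.0, 93.5]
contact_force: [-0.9, -0.2, 4.8]
opening: 0.406
gripper_force: 12.9
```

```bash
python3 - <<'E'
from h import *
a=np.radians(-5.26); X=np.array([np.cos(a),np.sin(a)]);Y=np.array([-X[1],X[0]]); m=np.array([498,305.5])
print('far',m+50*Y,'near',m-50*Y)
go(*(m+50*Y),160,85)
E
```

```text
far [502.5837709  355.28944712] near [493.4162291  255.71055288]
t 4.8 tcp [497.8  70.9  55.5] [180.    0.   93.5] op 0.406 F [-0.9 -0.2  4.8] shift [ 283.6   22.  -104.5] roll 8.5
```

Emit:
step_arm(
  newtons=30,
  steps=[
    {"xyz": [0,0,0],"roll": 0,"gripper": 0.2},
    {"xyz": [0,0,0],"roll": 0,"gripper": 0.2},
    {"xyz": [0,0,0],"roll": 0,"gripper": 0.2},
    {"xyz": [0,0,0],"roll": 0,"gripper": 0.2},
  ],
)

```text
time: 5.2
tcp_pos: [497.8, 70.9, 55.7]
ee_rot: [180.0, 0.0, 93.5]
contact_force: [-2.7, -0.1, 6.8]
opening: 0.395
gripper_force: 29.3
```

```bash
python3 - <<'E'
from h import *
s,d=snap('wrist','w3'); print(s['opening'],s['gripper_force'],s['contact_force'])
E
```

```text
0.39454023823516693 29.293358141230783 [-2.66912653 -0.05698862  6.79347477]
```

View pics/w3.png

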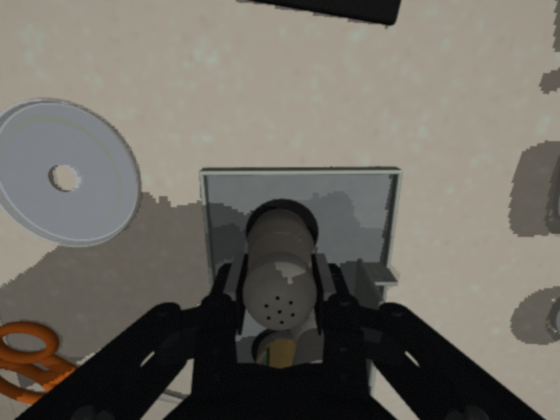

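The shaker is gripped evenly by both fingers with its cap at (280,305). I'll carry it to the mat's far slot.

Emit:
step_arm(
  steps=[
    {"xyz": [0,0,-8],"roll": 0,"gripper": 0.2},
    {"xyz": [0,0,-22],"roll": 0,"gripper": 0.2},
    {"xyz": [0,0,-42],"roll": 0,"gripper": 0.2},
    {"xyz": [8,0,-60],"roll": 0,"gripper": 0.2},
    {"xyz": [22,2,-70],"roll": 0,"gripper": 0.2},
    {"xyz": [42,4,-70],"roll": 0,"gripper": 0.2},
    {"xyz": [66,6,-70],"roll": 0,"gripper": 0.2},
    {"xyz": [92,8,-70],"roll": 0,"gripper": 0.2},
    {"xyz": [118,10,-70],"roll": 0,"gripper": 0.2},
    {"xyz": [144,12,-70],"roll": 0,"gripper": 0.2},
    {"xyz": [170,14,-70],"roll": 0,"gripper": 0.2},
    {"xyz": [196,16,-70],"roll": 0,"gripper": 0.2},
    {"xyz": [222,18,-70],"roll": 0,"gripper": 0.2},
    {"xyz": [244,20,-70],"roll": 0,"gripper": 0.2},
    {"xyz": [262,21,-70],"roll": 0,"gripper": 0.2},
    {"xyz": [275,22,-65],"roll": 0,"gripper": 0.2},
    {"xyz": [282,22,-57],"roll": 0,"gripper": 0.2},
    {"xyz": [284,22,-46],"roll": 0,"gripper": 0.2},
    {"xyz": [284,22,-36],"roll": 0,"gripper": 0.2},
    {"xyz": [284,22,-30],"roll": 0,"gripper": 0.2},
  ],
)

```text
time: 7.25
tcp_pos: [502.2, 353.9, 83.5]
ee_rot: [-179.9, 0.1, 93.4]
contact_force: [0.7, -0.0, -1.0]
opening: 0.39
gripper_force: 29.7
```

```bash
python3 - <<'E'
from h import *
s,d=snap('top','t2'); go(502.6,355.3,58.7); print(s['gripper_force'])
s,d=snap('wrist','w4'); c=Cam(d,s)
for z,p in((6,(502.6,355.3,6)),): print(c.pix(p))
a=cv2.imread('pics/t2.png')[120:300,60:300];b=cv2.imread('pics/w4.png')
cv2.imwrite('pics/v4.png',np.vstack([cv2.resize(a,(400,300)),cv2.resize(b,(400,300))]))
E
```

```text
t 7.3 tcp [502.  353.7  83. ] [-1.799e+02  1.000e-01  9.340e+01] op 0.392 F [-0.3  1.1 -2.3] shift [ 1.6  0.7 24.3] roll None
29.731874533783866
[280.11204241 216.28873416]
```

View pics/v4.png

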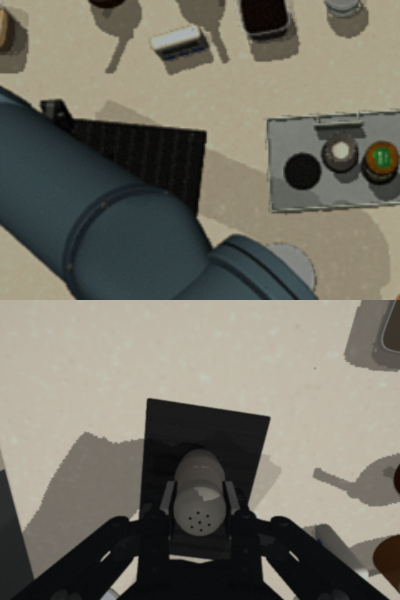

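Emit:
step_arm(
  steps=[
    {"xyz": [1,0,6],"roll": 0,"gripper": 0.2},
    {"xyz": [1,0,12],"roll": 0,"gripper": 0.2},
    {"xyz": [1,0,17],"roll": 0,"gripper": 0.2},
    {"xyz": [1,0,21],"roll": 0,"gripper": 0.2},
    {"xyz": [1,0,23],"roll": 0,"gripper": 0.2},
    {"xyz": [1,0,24],"roll": 0,"gripper": 0.2},
    {"xyz": [1,0,24],"roll": 0,"gripper": 0.2},
  ],
)

```text
time: 8.05
tcp_pos: [502.5, 356.7, 61.4]
ee_rot: [180.0, -0.0, 93.5]
contact_force: [0.1, -0.8, -1.4]
opening: 0.392
gripper_force: 29.7
```

Emit:
step_arm(
  steps=[
    {"xyz": [0,0,2],"roll": 0,"gripper": 0.2},
    {"xyz": [0,0,3],"roll": 0,"gripper": 0.2},
    {"xyz": [0,0,3.5],"roll": 0,"gripper": 0.2},
    {"xyz": [0,0,3.5],"roll": 0,"gripper": 0.2},
    {"xyz": [0,0,3.5],"roll": 0,"gripper": 0.6},
    {"xyz": [0,0,3.5],"roll": 0,"gripper": 0.8},
    {"xyz": [0,0,3.5],"roll": 0,"gripper": 1},
    {"xyz": [0,0,3.5],"roll": 0,"gripper": 1},
    {"xyz": [0,0,3.5],"roll": 0,"gripper": 1},
  ],
)

```text
time: 8.95
tcp_pos: [502.5, 356.7, 57.9]
ee_rot: [180.0, -0.0, 93.5]
contact_force: [-0.1, 0.6, -0.5]
opening: 1.004
gripper_force: 0.0
```

```bash
python3 - <<'E'
from h import *
go(506,-37.5,70,93.4)
E
```

```text
t 8.95 tcp [502.5 356.7  57.9] [180.   -0.   93.5] op 1.004 F [-0.1  0.6 -0.5] shift [-393.6  -20.3  -12.1] roll 0.1
```

Emit:
step_arm(
  steps=[
    {"xyz": [0,0,-15],"roll": 0,"gripper": 1},
    {"xyz": [0,0,-45],"roll": 0,"gripper": 1},
    {"xyz": [0,0,-80],"roll": 0,"gripper": 1},
    {"xyz": [-15,0,-110],"roll": 0,"gripper": 1},
    {"xyz": [-40,-2,-125],"roll": 0,"gripper": 1},
    {"xyz": [-75,-4,-130],"roll": 0,"gripper": 1},
    {"xyz": [-110,-6,-130],"roll": 0,"gripper": 1},
    {"xyz": [-145,-8,-130],"roll": 0,"gripper": 1},
    {"xyz": [-180,-10,-130],"roll": 0,"gripper": 1},
    {"xyz": [-215,-12,-130],"roll": 0,"gripper": 1},
    {"xyz": [-250,-14,-130],"roll": 0,"gripper": 1},
    {"xyz": [-285,-16,-130],"roll": 0,"gripper": 1},
    {"xyz": [-320,-18,-130],"roll": 0,"gripper": 1},
    {"xyz": [-350,-19,-130],"roll": 0,"gripper": 1},
    {"xyz": [-375,-20,-130],"roll": 0,"gripper": 1},
    {"xyz": [-390,-20,-130],"roll": 0,"gripper": 1},
    {"xyz": [-394,-20,-130],"roll": 0,"gripper": 1},
    {"xyz": [-394,-20,-130],"roll": 0,"gripper": 1},
    {"xyz": [-394,-20,-130],"roll": 0,"gripper": 1},
  ],
)

```text
time: 10.85
tcp_pos: [506.4, -36.5, 188.3]
ee_rot: [180.0, -0.0, 93.6]
contact_force: [0.5, -0.4, 0.9]
opening: 0.995
gripper_force: 0.0
```

```bash
python3 - <<'E'
from h import *
s,d=snap('wrist','w5'); c=Cam(d,s); go(506,-37.5,70,93.4); print(c.pix((506,-37.5,109)))
s,d=snap('top','t5')
a=cv2.imread('pics/t5.png')[120:300,60:300];b=cv2.imread('pics/w5.png')
cv2.imwrite('pics/v5.png',np.vstack([cv2.resize(a,(400,300)),cv2.resize(b,(400,300))]))
E
```

```text
t 10.9 tcp [506.4 -36.4 188.2] [180.   -0.   93.6] op 1.001 F [1.1 0.  0. ] shift [ -1.1  -0.4 118.2] roll 0.2
[278.34251307 218.51505329]
```

View pics/v5.png

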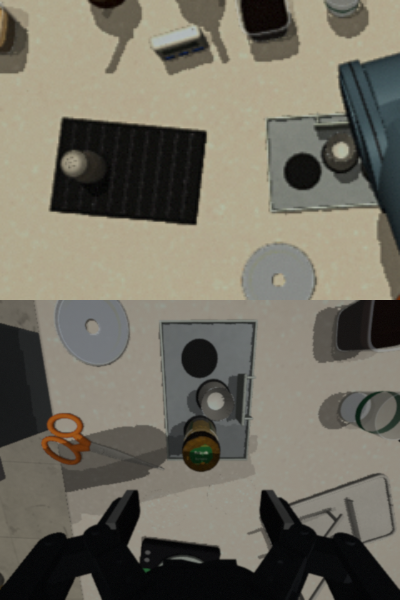

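The top crop shows the shaker upright on the mat, and the wrist crop shows the jar cap a few mm from its predicted pixel. I'll descend on it.

Emit:
step_arm(
  steps=[
    {"xyz": [1,1,15],"roll": 0,"gripper": 1},
    {"xyz": [1,1,35],"roll": 0,"gripper": 1},
    {"xyz": [1,1.5,53],"roll": 0,"gripper": 1},
    {"xyz": [1,1.5,70],"roll": 0,"gripper": 1},
    {"xyz": [1,1.5,85],"roll": 0,"gripper": 1},
    {"xyz": [1,1.5,98],"roll": 0,"gripper": 1},
    {"xyz": [1,1.5,109],"roll": 0,"gripper": 1},
    {"xyz": [1,1.5,116],"roll": 0,"gripper": 1},
    {"xyz": [1,1.5,118],"roll": 0,"gripper": 1},
    {"xyz": [1,1.5,118],"roll": 0,"gripper": 1},
    {"xyz": [1,1.5,118],"roll": 0,"gripper": 0.2},
    {"xyz": [1,1.5,118],"roll": 0,"gripper": 0.2},
    {"xyz": [1,1.5,118],"roll": 0,"gripper": 0.2},
    {"xyz": [1,1.5,118],"roll": 0,"gripper": 0.2},
    {"xyz": [1,1.5,118],"roll": 0,"gripper": 0.2},
    {"xyz": [1,1.5,118],"roll": 0,"gripper": 0.2},
    {"xyz": [1,1.5,118],"roll": 0,"gripper": 0.2},
    {"xyz": [1,1.5,118],"roll": 0,"gripper": 0.2},
  ],
)

```text
time: 12.75
tcp_pos: [508.1, -36.8, 70.4]
ee_rot: [180.0, 0.0, 93.5]
contact_force: [-0.8, -0.2, 5.9]
opening: 0.504
gripper_force: 30.2
```

```bash
python3 - <<'E'
from h import *
go(493.4,257,180,93.4); s=ctrl.state(); print(s['gripper_force'])
E
```

```text
t 12.75 tcp [508.1 -36.8  70.4] [180.    0.   93.5] op 0.504 F [-0.8 -0.2  5.9] shift [ 294.2    3.  -109.6] roll 0.1
30.20460695028305
```

Emit:
step_arm(
  steps=[
    {"xyz": [0,0,-8],"roll": 0,"gripper": 0.2},
    {"xyz": [0,0,-22],"roll": 0,"gripper": 0.2},
    {"xyz": [0,0,-42],"roll": 0,"gripper": 0.2},
    {"xyz": [0,0,-64],"roll": 0,"gripper": 0.2},
    {"xyz": [0,0,-86],"roll": 0,"gripper": 0.2},
    {"xyz": [0,0,-104],"roll": 0,"gripper": 0.2},
    {"xyz": [6,0,-115],"roll": 0,"gripper": 0.2},
    {"xyz": [18,0,-118],"roll": 0,"gripper": 0.2},
    {"xyz": [36,0,-118],"roll": 0,"gripper": 0.2},
    {"xyz": [60,1,-118],"roll": 0,"gripper": 0.2},
    {"xyz": [88,1,-118],"roll": 0,"gripper": 0.2},
    {"xyz": [118,1,-118],"roll": 0,"gripper": 0.2},
    {"xyz": [148,2,-118],"roll": 0,"gripper": 0.2},
    {"xyz": [178,2,-118],"roll": 0,"gripper": 0.2},
    {"xyz": [208,2,-118],"roll": 0,"gripper": 0.2},
    {"xyz": [236,3,-115],"roll": 0,"gripper": 0.2},
    {"xyz": [260,3,-105],"roll": 0,"gripper": 0.2},
    {"xyz": [279,3,-90],"roll": 0,"gripper": 0.2},
    {"xyz": [290,3,-72],"roll": 0,"gripper": 0.2},
    {"xyz": [294,3,-55],"roll": 0,"gripper": 0.2},
  ],
)

```text
time: 14.75
tcp_pos: [491.4, 259.3, 123.7]
ee_rot: [-179.9, -0.1, 93.6]
contact_force: [-0.3, -0.3, -0.1]
opening: 0.508
gripper_force: 30.7
```

Emit:
step_arm(
  steps=[
    {"xyz": [0,0,14],"roll": 0,"gripper": 0.2},
    {"xyz": [0,0,26],"roll": 0,"gripper": 0.2},
    {"xyz": [0,0,36],"roll": 0,"gripper": 0.2},
    {"xyz": [0,0,43],"roll": 0,"gripper": 0.2},
    {"xyz": [0,0,48],"roll": 0,"gripper": 0.2},
    {"xyz": [0,0,50],"roll": 0,"gripper": 0.2},
    {"xyz": [0,0,50],"roll": 0,"gripper": 0.2},
    {"xyz": [0,0,50],"roll": 0,"gripper": 0.2},
  ],
)

```text
time: 15.55
tcp_pos: [493.3, 257.0, 75.3]
ee_rot: [180.0, -0.0, 93.5]
contact_force: [0.2, -0.1, -0.5]
opening: 0.507
gripper_force: 30.7
```

Emit:
step_arm(
  steps=[
    {"xyz": [0,0,1.5],"roll": 0,"gripper": 0.2},
    {"xyz": [0,0,3],"roll": 0,"gripper": 0.2},
    {"xyz": [0,0,3],"roll": 0,"gripper": 0.2},
    {"xyz": [0,0,3],"roll": 0,"gripper": 0.6},
    {"xyz": [0,0,3],"roll": 0,"gripper": 0.8},
    {"xyz": [0,0,3],"roll": 0,"gripper": 1},
    {"xyz": [0,0,3],"roll": 0,"gripper": 1},
    {"xyz": [0,0,3],"roll": 0,"gripper": 1},
    {"xyz": [0,0,-10],"roll": 0,"gripper": 1},
    {"xyz": [0,0,-35],"roll": 0,"gripper": 1},
    {"xyz": [0,0,-65],"roll": 0,"gripper": 1},
    {"xyz": [0,0,-95],"roll": 0,"gripper": 1},
    {"xyz": [0,0,-115],"roll": 0,"gripper": 1},
    {"xyz": [-15,0,-125],"roll": 0,"gripper": 1},
    {"xyz": [-40,0,-125],"roll": 0,"gripper": 1},
    {"xyz": [-70,0,-125],"roll": 0,"gripper": 1},
    {"xyz": [-95,0,-125],"roll": 0,"gripper": 1},
    {"xyz": [-110,0,-125],"roll": 0,"gripper": 1},
    {"xyz": [-110,0,-125],"roll": 0,"gripper": 1},
  ],
)

```text
time: 17.45
tcp_pos: [500.1, 144.9, 200.3]
ee_rot: [180.0, 0.1, 93.3]
contact_force: [0.1, -0.0, -0.3]
opening: 0.999
gripper_force: 0.0
```

```bash
python3 - <<'E'
from h import *
s,d=snap('wrist','w6'); c=Cam(d,s); go(523,16.5,190,3.4); print(s['qpos'])
for n,p in dict(jig=(521,16.5,82),rear=(521,16.5,4),matc=(498,305.5,6)).items(): print(n,c.pix(p))
E
```

```text
t 17.5 tcp [499.8 147.  200.4] [180.   -0.   93.4] op 1.001 F [ 0.6 -0.7  0.6] shift [-131.6   15.4   10.4] roll 90.0
[  7.70056419  24.75050163 -36.36756493 107.76932955  18.12872212
  53.2780403  -33.88096321]
jig [291.74145315 317.25377111]
rear [289.37468041 276.74333477]
matc [286.19609085  22.80531659]
```

View pics/w6.png

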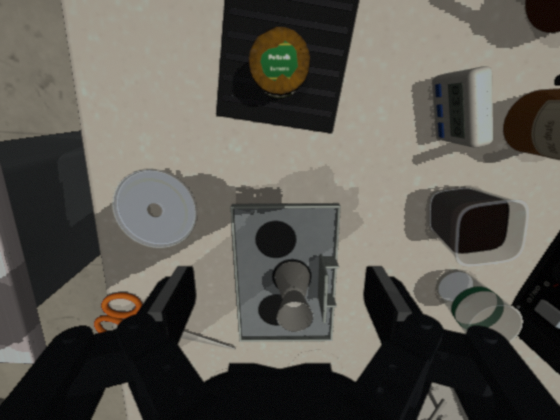

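The jar stands upright on the mat with its cap at (280,60). The jigger is untouched in the caddy, with its foot at (291,275) and its rim at (295,314). Next I'll turn 90° above the jigger.

Emit:
step_arm(
  steps=[
    {"xyz": [-6,1,0],"roll": -8,"gripper": 1},
    {"xyz": [-18,2,0],"roll": -16,"gripper": 1},
    {"xyz": [-32,4,0],"roll": -24,"gripper": 1},
    {"xyz": [-47,5,0],"roll": -32,"gripper": 1},
    {"xyz": [-62,7,0],"roll": -40,"gripper": 1},
    {"xyz": [-77,8,0],"roll": -48,"gripper": 1},
    {"xyz": [-92,10,0],"roll": -56,"gripper": 1},
    {"xyz": [-106,11,0],"roll": -64,"gripper": 1},
    {"xyz": [-118,12,0],"roll": -72,"gripper": 1},
    {"xyz": [-127,13,0],"roll": -80,"gripper": 1},
    {"xyz": [-131,14,0],"roll": -86,"gripper": 1},
    {"xyz": [-131,14,0],"roll": -90,"gripper": 1},
    {"xyz": [-131,14,0],"roll": -90,"gripper": 1},
    {"xyz": [-131,14,0],"roll": -90,"gripper": 1},
  ],
)

```text
time: 18.9
tcp_pos: [521.7, 18.6, 200.2]
ee_rot: [179.9, 0.0, -176.6]
contact_force: [0.6, 0.6, 0.9]
opening: 1.0
gripper_force: 0.0
```

```bash
python3 - <<'E'
from h import *
s,d=snap('wrist','w7'); c=Cam(d,s); go(521.5,17,60,183.4); print(s['qpos'])
for n,p in dict(jig=(521.5,17,82),foot=(521.5,17,4)).items(): print(n,c.pix(p))
E
```

```text
t 18.95 tcp [521.6  18.4 200.1] [ 180.     0.  -176.6] op 1.001 F [ 0.2  0.3 -0.3] shift [  0.2  -1.4 140.1] roll -360.0
[ 35.24140021  31.28117763 -55.53852328 106.92620444  30.27787053
  57.94940787  60.25800104]
jig [276.2562314  200.36580367]
foot [276.94379898 179.77703248]
```

View pics/w7.png

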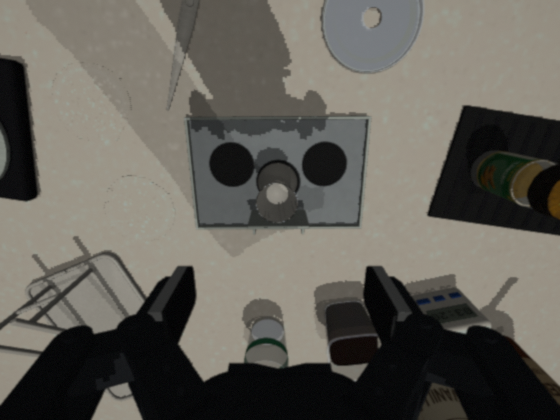

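The jigger's rim is at (277,199), as predicted, and both front seats are empty. Descending and gripping.

Emit:
step_arm(
  newtons=25,
  steps=[
    {"xyz": [0,-1,15],"roll": 0,"gripper": 1},
    {"xyz": [0,-1,40],"roll": 0,"gripper": 1},
    {"xyz": [0,-1,65],"roll": 0,"gripper": 1},
    {"xyz": [0,-1,85],"roll": 0,"gripper": 1},
    {"xyz": [0,-1,102],"roll": 0,"gripper": 1},
    {"xyz": [0,-1,117],"roll": 0,"gripper": 1},
    {"xyz": [0,-1,129],"roll": 0,"gripper": 1},
    {"xyz": [0,-1,137],"roll": 0,"gripper": 1},
    {"xyz": [0,-1,140],"roll": 0,"gripper": 1},
    {"xyz": [0,-1,140],"roll": 0,"gripper": 1},
    {"xyz": [0,-1,140],"roll": 0,"gripper": 0.1},
    {"xyz": [0,-1,140],"roll": 0,"gripper": 0.1},
    {"xyz": [0,-1,140],"roll": 0,"gripper": 0.1},
    {"xyz": [0,-1,140],"roll": 0,"gripper": 0.1},
    {"xyz": [0,-1,140],"roll": 0,"gripper": 0.1},
    {"xyz": [0,-1,140],"roll": 0,"gripper": 0.1},
    {"xyz": [0,-1,140],"roll": 0,"gripper": 0.1},
    {"xyz": [0,-1,140],"roll": 0,"gripper": 0.1},
    {"xyz": [0,-1,140],"roll": 0,"gripper": 0.1},
  ],
)

```text
time: 20.85
tcp_pos: [522.1, 16.0, 60.5]
ee_rot: [-180.0, 0.1, -176.6]
contact_force: [-1.2, -0.8, 6.2]
opening: 0.413
gripper_force: 24.6
```

```bash
python3 - <<'E'
from h import *
# pan centre from top picture: ellipse-ish of the pan via mask inside the dark scale
d=dict(np.load('top.npz')); c=Cam(d); hsv=cv2.cvtColor(d['image'],cv2.COLOR_RGB2HSV)
for th in (80,95,110):
    m=np.zeros(hsv.shape[:2],np.uint8); m[196:254,386:444]=((hsv[196:254,386:444,2]>th)&(hsv[196:254,386:444,1]<70))*255
    (r,w,cs)=rect(c,m,30); e,rad=cv2.minEnclosingCircle(w); print(th,r,e,rad,cs.min(0),cs.max(0))
go(489.7,-323,160); print(ctrl.state()['gripper_force'])
E
```

```text
80 ((489.70404052734375, -323.9245300292969), (109.24588012695312, 109.25313568115234), 88.56966400146484) (489.4418640136719, -323.84228515625) 55.783016204833984 [390 201] [438 249]
95 ((488.6272888183594, -323.8377990722656), (106.5836181640625, 109.46760559082031), 0.030277056619524956) (488.9891052246094, -323.6819152832031) 55.38888168334961 [390 202] [438 249]
110 ((489.7214660644531, -323.9116516113281), (107.57828521728516, 107.74041748046875), 44.34706497192383) (489.1778564453125, -323.6659851074219) 54.965641021728516 [390 202] [438 249]
t 20.85 tcp [522.1  16.   60.5] [-1.800e+02  1.000e-01 -1.766e+02] op 0.413 F [-1.2 -0.8  6.2] shift [  52.7 -336.5  -99.5] roll None
24.573782581426432
```

Emit:
step_arm(
  steps=[
    {"xyz": [0,0,-8],"roll": 0,"gripper": 0.1},
    {"xyz": [0,0,-22],"roll": 0,"gripper": 0.1},
    {"xyz": [0,0,-42],"roll": 0,"gripper": 0.1},
    {"xyz": [0,-4,-62],"roll": 0,"gripper": 0.1},
    {"xyz": [2,-14,-78],"roll": 0,"gripper": 0.1},
    {"xyz": [5,-30,-86],"roll": 0,"gripper": 0.1},
    {"xyz": [8,-52,-88],"roll": 0,"gripper": 0.1},
    {"xyz": [12,-78,-88],"roll": 0,"gripper": 0.1},
    {"xyz": [16,-106,-88],"roll": 0,"gripper": 0.1},
    {"xyz": [21,-136,-88],"roll": 0,"gripper": 0.1},
    {"xyz": [26,-166,-88],"roll": 0,"gripper": 0.1},
    {"xyz": [31,-196,-88],"roll": 0,"gripper": 0.1},
    {"xyz": [36,-226,-88],"roll": 0,"gripper": 0.1},
    {"xyz": [41,-256,-88],"roll": 0,"gripper": 0.1},
    {"xyz": [45,-284,-88],"roll": 0,"gripper": 0.1},
    {"xyz": [49,-308,-88],"roll": 0,"gripper": 0.1},
    {"xyz": [51,-325,-88],"roll": 0,"gripper": 0.1},
    {"xyz": [52,-334,-88],"roll": 0,"gripper": 0.1},
    {"xyz": [52,-336,-88],"roll": 0,"gripper": 0.1},
    {"xyz": [52,-336,-88],"roll": 0,"gripper": 0.1},
  ],
)

```text
time: 22.85
tcp_pos: [490.2, -321.6, 148.2]
ee_rot: [180.0, 0.0, -176.5]
contact_force: [0.5, -0.2, -0.3]
opening: 0.416
gripper_force: 25.1
```

```bash
python3 - <<'E'
from h import *
s,d=snap('wrist','w8'); c=Cam(d,s); go(490,-323,87); print(s['gripper_force'],s['qpos'])
print(c.pix((490,-323,30)))
s,d=snap('top','t8')
a=cv2.imread('pics/t8.png')[150:300,360:480];b=cv2.imread('pics/w8.png')
cv2.imwrite('pics/v8.png',np.hstack([cv2.resize(a,(240,300)),b[60:360,:]]))
E
```

```text
t 22.9 tcp [ 490.3 -321.1  148.2] [ 180.     0.  -176.5] op 0.411 F [-0.8 -0.8 -0.2] shift [ 0.4 -1.9 61.2] roll None
25.05118042099639 [ 63.8087737   40.12866064 -49.73956263  99.88369769  35.77258097
  57.18642937  93.90773974]
[276.54156786 200.35672981]
```

View pics/v8.png

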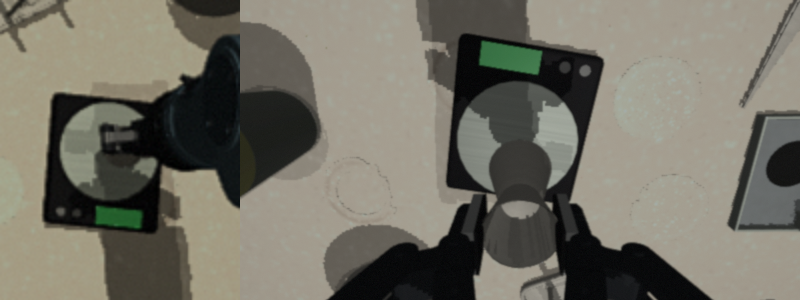

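The pan in the wrist view spans columns 218–339, about 2 px from where I predicted its centre, so the jigger is above the pan's middle. Lowering.

Emit:
step_arm(
  steps=[
    {"xyz": [0,-0.5,12],"roll": 0,"gripper": 0.1},
    {"xyz": [0,-0.5,26],"roll": 0,"gripper": 0.1},
    {"xyz": [0,-0.5,38],"roll": 0,"gripper": 0.1},
    {"xyz": [0,-0.5,47],"roll": 0,"gripper": 0.1},
    {"xyz": [0,-0.5,53],"roll": 0,"gripper": 0.1},
    {"xyz": [0,-0.5,57],"roll": 0,"gripper": 0.1},
    {"xyz": [0,-0.5,59],"roll": 0,"gripper": 0.1},
    {"xyz": [0,-0.5,60],"roll": 0,"gripper": 0.1},
    {"xyz": [0,-0.5,60],"roll": 0,"gripper": 0.1},
    {"xyz": [0,-0.5,60],"roll": 0,"gripper": 0.1},
  ],
)

```text
time: 23.95
tcp_pos: [490.2, -323.0, 88.2]
ee_rot: [-180.0, 0.0, -176.5]
contact_force: [0.4, 0.5, -1.5]
opening: 0.412
gripper_force: 25.1
```

Emit:
step_arm(
  steps=[
    {"xyz": [0,0,1],"roll": 0,"gripper": 0.1},
    {"xyz": [0,0,1.5],"roll": 0,"gripper": 0.1},
    {"xyz": [0,0,1.5],"roll": 0,"gripper": 0.1},
    {"xyz": [0,0,1.5],"roll": 0,"gripper": 0.5},
    {"xyz": [0,0,1.5],"roll": 0,"gripper": 0.6},
    {"xyz": [0,0,1.5],"roll": 0,"gripper": 0.8},
    {"xyz": [0,0,1.5],"roll": 0,"gripper": 1},
    {"xyz": [0,0,1.5],"roll": 0,"gripper": 1},
    {"xyz": [0,0,1.5],"roll": 0,"gripper": 1},
    {"xyz": [0,0,-10],"roll": 0,"gripper": 1},
    {"xyz": [0,0,-30],"roll": 0,"gripper": 1},
    {"xyz": [0,0,-55],"roll": 0,"gripper": 1},
    {"xyz": [0,0,-80],"roll": 0,"gripper": 1},
    {"xyz": [0,0,-105],"roll": 0,"gripper": 1},
    {"xyz": [0,0,-120],"roll": 0,"gripper": 1},
    {"xyz": [0,0,-120],"roll": 0,"gripper": 1},
    {"xyz": [0,0,-120],"roll": 0,"gripper": 1},
  ],
)

```text
time: 25.65
tcp_pos: [489.6, -322.9, 207.4]
ee_rot: [-180.0, -0.0, -176.5]
contact_force: [0.6, 0.2, -0.8]
opening: 0.999
gripper_force: 0.0
```

```bash
python3 - <<'E'
from h import *
s,d=snap('wrist','w9'); c=Cam(d,s); go(493.3,257,205,93.5); print(s['qpos'])
print(c.pix((490.2,-322.5,30)),c.pix((490.2,-322.5,108)))
E
```

```text
t 25.7 tcp [ 489.2 -322.8  206.8] [ 1.800e+02 -1.000e-01 -1.765e+02] op 0.994 F [-0.4 -0.2 -0.1] shift [-39.  578.5   1.8] roll -270.0
[ 65.83765775  36.22590418 -52.59480251  97.21859348  31.87455474
  62.80710141  96.8788061 ]
[278.79089134 184.86252915] [278.49508064 208.22367178]
```

View pics/w9.png

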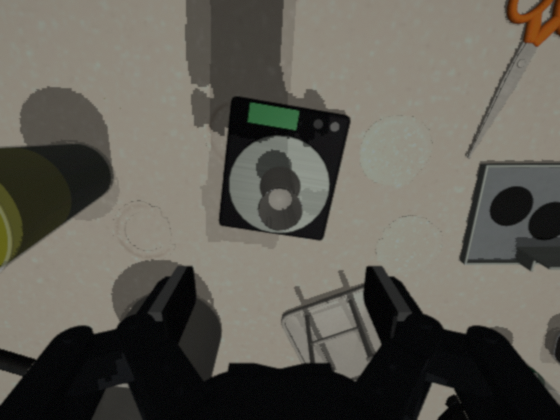

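The jigger stands upright with its foot at (280,186), in the middle of the pan (centre about (279.5,184)). Now back to the jar.

Emit:
step_arm(
  steps=[
    {"xyz": [0,8,0],"roll": 2,"gripper": 1},
    {"xyz": [-2,28,0],"roll": 7,"gripper": 1},
    {"xyz": [-4,58,0],"roll": 12,"gripper": 1},
    {"xyz": [-6,92,0],"roll": 18,"gripper": 1},
    {"xyz": [-8,128,0],"roll": 24,"gripper": 1},
    {"xyz": [-11,165,0],"roll": 30,"gripper": 1},
    {"xyz": [-14,202,0],"roll": 36,"gripper": 1},
    {"xyz": [-16,239,0],"roll": 42,"gripper": 1},
    {"xyz": [-19,276,0],"roll": 48,"gripper": 1},
    {"xyz": [-21,313,0],"roll": 54,"gripper": 1},
    {"xyz": [-24,350,0],"roll": 60,"gripper": 1},
    {"xyz": [-26,387,0],"roll": 66,"gripper": 1},
    {"xyz": [-29,424,0],"roll": 71,"gripper": 1},
    {"xyz": [-31,460,0],"roll": 76,"gripper": 1},
    {"xyz": [-33,495,0],"roll": 81,"gripper": 1},
    {"xyz": [-35,527,0],"roll": 85,"gripper": 1},
    {"xyz": [-37,552,0],"roll": 88,"gripper": 1},
    {"xyz": [-38,570,0],"roll": 90,"gripper": 1},
    {"xyz": [-39,578,0],"roll": 90,"gripper": 1},
    {"xyz": [-39,578,0],"roll": 90,"gripper": 1},
  ],
)

```text
time: 27.7
tcp_pos: [493.3, 257.0, 207.0]
ee_rot: [-179.9, 0.0, 93.6]
contact_force: [-0.3, -0.1, 0.4]
opening: 0.998
gripper_force: 0.0
```

```bash
python3 - <<'E'
from h import *
s,d=snap('wrist','w10'); c=Cam(d,s); go(493.3,257,72.4,93.5); print(s['qpos'])
print(c.pix((493.3,257,111)))
E
```

```text
t 27.75 tcp [493.7 255.8 207. ] [-1.799e+02  1.000e-01  9.350e+01] op 1.002 F [-0.  -1.5 -0.9] shift [  1.3  -0.3 134.6] roll 0.0
[ -2.63087933  28.51857389 -39.01423122 102.15091252  20.97925431
  56.86778569 -46.32639199]
[279.11979832 210.26452404]
```

View pics/w10.png

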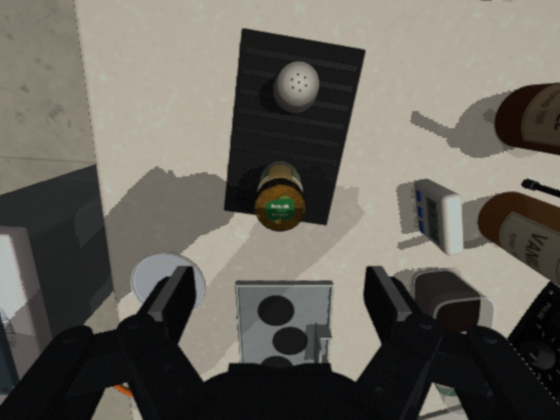

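Jar (279,205) and shaker (298,86) both stand upright on the mat. Gripping the jar.

Emit:
step_arm(
  newtons=30,
  steps=[
    {"xyz": [0,0,15],"roll": 0,"gripper": 1},
    {"xyz": [0,0,40],"roll": 0,"gripper": 1},
    {"xyz": [0,0,65],"roll": 0,"gripper": 1},
    {"xyz": [0,0,85],"roll": 0,"gripper": 1},
    {"xyz": [0,0,102],"roll": 0,"gripper": 1},
    {"xyz": [0,0,116],"roll": 0,"gripper": 1},
    {"xyz": [0,0,127],"roll": 0,"gripper": 1},
    {"xyz": [0,0,133],"roll": 0,"gripper": 1},
    {"xyz": [0,0,134],"roll": 0,"gripper": 1},
    {"xyz": [0,0,134],"roll": 0,"gripper": 1},
    {"xyz": [0,0,134],"roll": 0,"gripper": 0.2},
    {"xyz": [0,0,134],"roll": 0,"gripper": 0.2},
    {"xyz": [0,0,134],"roll": 0,"gripper": 0.2},
    {"xyz": [0,0,134],"roll": 0,"gripper": 0.2},
    {"xyz": [0,0,134],"roll": 0,"gripper": 0.2},
    {"xyz": [0,0,134],"roll": 0,"gripper": 0.2},
    {"xyz": [0,0,134],"roll": 0,"gripper": 0.2},
    {"xyz": [0,0,134],"roll": 0,"gripper": 0.2},
  ],
)

```text
time: 29.55
tcp_pos: [494.3, 256.7, 74.4]
ee_rot: [180.0, -0.0, 93.5]
contact_force: [-0.4, -0.3, 6.1]
opening: 0.506
gripper_force: 30.3
```

```bash
python3 - <<'E'
from h import *
go(508.1,-36.8,70.4,93.5); print(ctrl.state()['gripper_force'])
E
```

```text
t 29.55 tcp [494.3 256.7  74.4] [180.   -0.   93.5] op 0.506 F [-0.4 -0.3  6.1] shift [-293.8   -3.9    4. ] roll -0.0
30.265912413597107
```

```bash
python3 - <<'E'
from h import *
s,d=snap('wrist','w11'); T=d
def seats(f,tcp,yaw,boxes):
    c=Cam(T,dict(ee_rot=[180,0,yaw],tcp_pos=np.array(tcp))); g=cv2.imread(f'pics/{f}.png',0)
    for n,(x,y) in boxes.items():
        r=26; m=(g[y-r:y+r,x-r:x+r]<45).astype(np.uint8); k,l,st,ce=cv2.connectedComponentsWithStats(m); i=l[r,r]
        px=ce[i]+[x-r,y-r]; print(f,n,px.round(1),st[i,4],c.ray(px,4)[:2].round(1))
seats('w7',[521.6,18.0,200.1],-176.6,dict(right=(231,164),left=(324,163)))
seats('w10',[493.5,256.5,207],93.5,dict(left=(276,310)))
E
```

```text
w7 right [231.4 164.1] 1517 [504.9 -37.8]
w7 left [323.8 163.5] 1493 [497.9  68. ]
w10 left [275.4 310.1] 816 [499.8  69.4]
```

Emit:
step_arm(
  steps=[
    {"xyz": [0,0,-8],"roll": 0,"gripper": 0.2},
    {"xyz": [0,0,-22],"roll": 0,"gripper": 0.2},
    {"xyz": [0,0,-40],"roll": 0,"gripper": 0.2},
    {"xyz": [-6,0,-54],"roll": 0,"gripper": 0.2},
    {"xyz": [-18,0,-60],"roll": 0,"gripper": 0.2},
    {"xyz": [-36,-1,-60],"roll": 0,"gripper": 0.2},
    {"xyz": [-60,-2,-60],"roll": 0,"gripper": 0.2},
    {"xyz": [-88,-3,-60],"roll": 0,"gripper": 0.2},
    {"xyz": [-116,-4,-60],"roll": 0,"gripper": 0.2},
    {"xyz": [-144,-5,-60],"roll": 0,"gripper": 0.2},
    {"xyz": [-172,-6,-60],"roll": 0,"gripper": 0.2},
    {"xyz": [-200,-7,-60],"roll": 0,"gripper": 0.2},
    {"xyz": [-226,-7,-60],"roll": 0,"gripper": 0.2},
    {"xyz": [-250,-7,-60],"roll": 0,"gripper": 0.2},
    {"xyz": [-270,-7,-60],"roll": 0,"gripper": 0.2},
    {"xyz": [-284,-7,-60],"roll": 0,"gripper": 0.2},
    {"xyz": [-292,-7,-56],"roll": 0,"gripper": 0.2},
    {"xyz": [-294,-7,-48],"roll": 0,"gripper": 0.2},
    {"xyz": [-294,-7,-40],"roll": 0,"gripper": 0.2},
    {"xyz": [-294,-7,-40],"roll": 0,"gripper": 0.2},
  ],
)

```text
time: 31.6
tcp_pos: [503.6, -36.3, 112.5]
ee_rot: [-179.9, -0.1, 93.6]
contact_force: [-0.2, 0.3, -0.8]
opening: 0.506
gripper_force: 30.7
```

```bash
python3 - <<'E'
from h import *
go(505.5,-37.5,72.4,93.5); print(ctrl.state()['gripper_force'])
E
```

```text
t 31.6 tcp [503.6 -36.3 112.5] [-1.799e+02 -1.000e-01  9.360e+01] op 0.506 F [-0.2  0.3 -0.8] shift [-1.3  1.8 40.1] roll 0.1
30.680267214775085
```

Emit:
step_arm(
  steps=[
    {"xyz": [-1,1,10],"roll": 0,"gripper": 0.2},
    {"xyz": [-1,1,20],"roll": 0,"gripper": 0.2},
    {"xyz": [-1,1,28],"roll": 0,"gripper": 0.2},
    {"xyz": [-1,1,34],"roll": 0,"gripper": 0.2},
    {"xyz": [-1,1,37],"roll": 0,"gripper": 0.2},
    {"xyz": [-1,1,38],"roll": 0,"gripper": 0.2},
    {"xyz": [-1,1,38],"roll": 0,"gripper": 0.2},
    {"xyz": [-1,1,38],"roll": 0,"gripper": 0.2},
  ],
)

```text
time: 32.4
tcp_pos: [506.1, -38.4, 76.1]
ee_rot: [180.0, 0.0, 93.5]
contact_force: [0.3, 0.6, -1.5]
opening: 0.506
gripper_force: 30.7
```

Emit:
step_arm(
  steps=[
    {"xyz": [0,0,2],"roll": 0,"gripper": 0.2},
    {"xyz": [0,0,3.5],"roll": 0,"gripper": 0.2},
    {"xyz": [0,0,3.5],"roll": 0,"gripper": 0.2},
    {"xyz": [0,0,3.5],"roll": 0,"gripper": 0.2},
    {"xyz": [0,0,3.5],"roll": 0,"gripper": 0.6},
    {"xyz": [0,0,3.5],"roll": 0,"gripper": 0.8},
    {"xyz": [0,0,3.5],"roll": 0,"gripper": 1},
    {"xyz": [0,0,3.5],"roll": 0,"gripper": 1},
    {"xyz": [0,0,3.5],"roll": 0,"gripper": 1},
    {"xyz": [0,0,-10],"roll": 0,"gripper": 1},
    {"xyz": [0,0,-30],"roll": 0,"gripper": 1},
    {"xyz": [0,0,-55],"roll": 0,"gripper": 1},
    {"xyz": [0,0,-80],"roll": 0,"gripper": 1},
    {"xyz": [0,0,-100],"roll": 0,"gripper": 1},
    {"xyz": [0,0,-115],"roll": 0,"gripper": 1},
    {"xyz": [0,0,-115],"roll": 0,"gripper": 1},
    {"xyz": [0,0,-115],"roll": 0,"gripper": 1},
  ],
)

```text
time: 34.1
tcp_pos: [505.6, -38.6, 190.7]
ee_rot: [-180.0, 0.0, 93.5]
contact_force: [0.6, 0.3, 0.3]
opening: 1.0
gripper_force: 0.0
```

```bash
python3 - <<'E'
from h import *
go(502.5,356.7,190,93.5)
s,d=snap('wrist','w12'); c=Cam(d,s); print(c.pix((505,-37.8,109)))
g=cv2.cvtColor(d['image'],cv2.COLOR_RGB2HSV); m=((g[...,1]>120)).astype(np.uint8)
k,l,st,ce=cv2.connectedComponentsWithStats(m); print([(st[i].tolist(),ce[i].round(1)) for i in range(1,k) if st[i,4]>300])
E
```

```text
t 34.1 tcp [505.6 -38.6 190.7] [-180.     0.    93.5] op 1.0 F [0.6 0.3 0.3] shift [394.7  20.7   0.7] roll -0.0
[278.28529217 215.28010672]
[([520, 0, 40, 63, 1620], array([540.6,  31.2])), ([60, 157, 69, 72, 2138], array([ 94.5, 192.5])), ([267, 167, 24, 18, 305], array([278.9, 175.1])), ([253, 185, 52, 52, 1926], array([278.8, 210.9]))]
```

Emit:
step_arm(
  steps=[
    {"xyz": [8,0,0],"roll": 0,"gripper": 1},
    {"xyz": [26,1,0],"roll": 0,"gripper": 1},
    {"xyz": [52,3,0],"roll": 0,"gripper": 1},
    {"xyz": [84,5,0],"roll": 0,"gripper": 1},
    {"xyz": [118,7,0],"roll": 0,"gripper": 1},
    {"xyz": [152,9,0],"roll": 0,"gripper": 1},
    {"xyz": [186,11,0],"roll": 0,"gripper": 1},
    {"xyz": [220,13,0],"roll": 0,"gripper": 1},
    {"xyz": [254,14,0],"roll": 0,"gripper": 1},
    {"xyz": [288,16,0],"roll": 0,"gripper": 1},
    {"xyz": [320,18,0],"roll": 0,"gripper": 1},
    {"xyz": [350,19,0],"roll": 0,"gripper": 1},
    {"xyz": [373,20,0],"roll": 0,"gripper": 1},
    {"xyz": [388,21,0],"roll": 0,"gripper": 1},
    {"xyz": [395,21,0],"roll": 0,"gripper": 1},
    {"xyz": [395,21,0],"roll": 0,"gripper": 1},
    {"xyz": [395,21,0],"roll": 0,"gripper": 1},
  ],
)

```text
time: 35.85
tcp_pos: [503.3, 355.8, 190.5]
ee_rot: [-180.0, 0.1, 93.4]
contact_force: [0.0, -0.0, -0.3]
opening: 0.999
gripper_force: 0.0
```

```bash
python3 - <<'E'
from h import *
go(502.5,356.7,58,93.5)
s,d=snap('wrist','w13'); c=Cam(d,s); print(c.pix((502.5,356.7,96)))
g=cv2.cvtColor(d['image'],cv2.COLOR_RGB2GRAY)[160:260,230:330]; m=(g>70).astype(np.uint8); 
k,l,st,ce=cv2.connectedComponentsWithStats(m); print([(st[i].tolist(),(ce[i]+[230,160]).round(1)) for i in range(1,k) if st[i,4]>100])
E
```

```text
t 35.85 tcp [503.3 355.8 190.5] [-1.80e+02  1.00e-01  9.34e+01] op 0.999 F [ 0.  -0.  -0.3] shift [  0.9  -0.7 132.5] roll -0.1
[278.18618655 209.65428982]
[([30, 24, 38, 29, 838], array([279. , 198.1])), ([91, 62, 9, 38, 181], array([326.5, 246.1]))]
```

Emit:
step_arm(
  newtons=30,
  steps=[
    {"xyz": [1,-0.5,15],"roll": 0,"gripper": 1},
    {"xyz": [1,-0.5,40],"roll": 0,"gripper": 1},
    {"xyz": [1,-0.5,65],"roll": 0,"gripper": 1},
    {"xyz": [1,-0.5,85],"roll": 0,"gripper": 1},
    {"xyz": [1,-0.5,102],"roll": 0,"gripper": 1},
    {"xyz": [1,-0.5,115],"roll": 0,"gripper": 1},
    {"xyz": [1,-0.5,125],"roll": 0,"gripper": 1},
    {"xyz": [1,-0.5,131],"roll": 0,"gripper": 1},
    {"xyz": [1,-0.5,133],"roll": 0,"gripper": 1},
    {"xyz": [1,-0.5,133],"roll": 0,"gripper": 1},
    {"xyz": [1,-0.5,133],"roll": 0,"gripper": 0.2},
    {"xyz": [1,-0.5,133],"roll": 0,"gripper": 0.2},
    {"xyz": [1,-0.5,133],"roll": 0,"gripper": 0.2},
    {"xyz": [1,-0.5,133],"roll": 0,"gripper": 0.2},
    {"xyz": [1,-0.5,133],"roll": 0,"gripper": 0.2},
    {"xyz": [1,-0.5,133],"roll": 0,"gripper": 0.2},
    {"xyz": [1,-0.5,133],"roll": 0,"gripper": 0.2},
    {"xyz": [1,-0.5,133],"roll": 0,"gripper": 0.2},
    {"xyz": [1,-0.5,133],"roll": 0,"gripper": 0.2},
  ],
)

```text
time: 37.8
tcp_pos: [502.5, 358.4, 58.4]
ee_rot: [180.0, -0.0, 93.5]
contact_force: [-1.4, -1.3, 6.0]
opening: 0.39
gripper_force: 29.9
```

```bash
python3 - <<'E'
from h import *
go(498.3,70,58,93.5); print(ctrl.state()['gripper_force'])
E
```

```text
t 37.8 tcp [502.5 358.4  58.4] [180.   -0.   93.5] op 0.39 F [-1.4 -1.3  6. ] shift [-287.6  -21.6    0.4] roll -0.0
29.857111466283186
```

Emit:
step_arm(
  steps=[
    {"xyz": [0,0,-8],"roll": 0,"gripper": 0.2},
    {"xyz": [0,0,-22],"roll": 0,"gripper": 0.2},
    {"xyz": [0,0,-40],"roll": 0,"gripper": 0.2},
    {"xyz": [0,0,-62],"roll": 0,"gripper": 0.2},
    {"xyz": [0,0,-86],"roll": 0,"gripper": 0.2},
    {"xyz": [-4,0,-108],"roll": 0,"gripper": 0.2},
    {"xyz": [-14,-1,-120],"roll": 0,"gripper": 0.2},
    {"xyz": [-32,-2,-120],"roll": 0,"gripper": 0.2},
    {"xyz": [-58,-4,-120],"roll": 0,"gripper": 0.2},
    {"xyz": [-88,-6,-120],"roll": 0,"gripper": 0.2},
    {"xyz": [-118,-9,-120],"roll": 0,"gripper": 0.2},
    {"xyz": [-148,-12,-120],"roll": 0,"gripper": 0.2},
    {"xyz": [-178,-14,-115],"roll": 0,"gripper": 0.2},
    {"xyz": [-208,-16,-105],"roll": 0,"gripper": 0.2},
    {"xyz": [-236,-18,-92],"roll": 0,"gripper": 0.2},
    {"xyz": [-258,-20,-78],"roll": 0,"gripper": 0.2},
    {"xyz": [-274,-21,-64],"roll": 0,"gripper": 0.2},
    {"xyz": [-283,-22,-52],"roll": 0,"gripper": 0.2},
    {"xyz": [-286,-22,-42],"roll": 0,"gripper": 0.2},
    {"xyz": [-286,-22,-38],"roll": 0,"gripper": 0.2},
  ],
)

```text
time: 39.8
tcp_pos: [497.3, 71.3, 95.2]
ee_rot: [-179.9, -0.0, 93.5]
contact_force: [0.2, 0.4, -0.7]
opening: 0.395
gripper_force: 29.8
```

Emit:
step_arm(
  steps=[
    {"xyz": [0,0,8],"roll": 0,"gripper": 0.2},
    {"xyz": [0,0,17],"roll": 0,"gripper": 0.2},
    {"xyz": [0,0,25],"roll": 0,"gripper": 0.2},
    {"xyz": [0,0,31],"roll": 0,"gripper": 0.2},
    {"xyz": [0,0,34],"roll": 0,"gripper": 0.2},
    {"xyz": [0,0,35],"roll": 0,"gripper": 0.2},
    {"xyz": [0,0,35],"roll": 0,"gripper": 0.2},
    {"xyz": [0,0,35],"roll": 0,"gripper": 0.2},
  ],
)

```text
time: 40.6
tcp_pos: [497.9, 71.4, 61.1]
ee_rot: [180.0, -0.0, 93.5]
contact_force: [-0.3, 0.8, 0.1]
opening: 0.387
gripper_force: 29.8
```

```bash
python3 - <<'E'
from h import *
go(498.3,71.5,56.4,93.5)
s,d=snap('wrist','w14'); cv2.imwrite('pics/v14.png',d['image'][:,:,::-1])
E
```

```text
t 40.6 tcp [497.9  71.4  61.1] [180.   -0.   93.5] op 0.387 F [-0.3  0.8  0.1] shift [0.1 0.4 4.7] roll -0.0
```

View pics/v14.png

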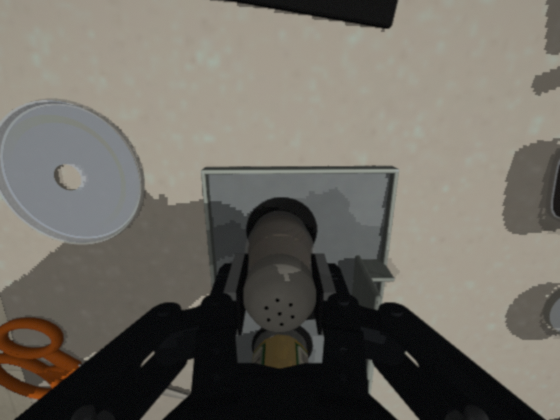

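The view nearly matches the moment of pick-up, with the shaker over its disc at (281,220). I'll lower the last 4 mm and release.

Emit:
step_arm(
  steps=[
    {"xyz": [0,0,2],"roll": 0,"gripper": 0.2},
    {"xyz": [0,0,3.5],"roll": 0,"gripper": 0.2},
    {"xyz": [0,0,4.2],"roll": 0,"gripper": 0.2},
    {"xyz": [0,0,4.2],"roll": 0,"gripper": 0.2},
    {"xyz": [0,0,4.2],"roll": 0,"gripper": 0.6},
    {"xyz": [0,0,4.2],"roll": 0,"gripper": 0.8},
    {"xyz": [0,0,4.2],"roll": 0,"gripper": 1},
    {"xyz": [0,0,4.2],"roll": 0,"gripper": 1},
    {"xyz": [0,0,4.2],"roll": 0,"gripper": 1},
    {"xyz": [0,0,-10],"roll": 0,"gripper": 1},
    {"xyz": [0,0,-35],"roll": 0,"gripper": 1},
    {"xyz": [0,0,-65],"roll": 0,"gripper": 1},
    {"xyz": [0,0,-100],"roll": 0,"gripper": 1},
    {"xyz": [10,0,-130],"roll": 0,"gripper": 1},
    {"xyz": [40,0,-145],"roll": 0,"gripper": 1},
    {"xyz": [80,0,-150],"roll": 0,"gripper": 1},
    {"xyz": [120,0,-150],"roll": 0,"gripper": 1},
    {"xyz": [150,0,-150],"roll": 0,"gripper": 1},
    {"xyz": [150,0,-150],"roll": 0,"gripper": 1},
  ],
)

```text
time: 42.55
tcp_pos: [487.2, 226.7, 212.5]
ee_rot: [179.9, -0.2, 93.9]
contact_force: [0.2, -0.5, -0.1]
opening: 0.997
gripper_force: 0.0
```

```bash
python3 - <<'E'
from h import *
go(0,0,0); s,d=snap('top','t15'); c=Cam(d); print(c.pix((505,-37.8,109)),c.pix((498.5,68.5,94)),c.pix((490,-322.5,30)))
a=d['image'][170:280,190:460,::-1]; cv2.imwrite('pics/v15.png',cv2.resize(a,None,fx=2.9,fy=2.9,interpolation=cv2.INTER_CUBIC))
E
```

```text
t 42.55 tcp [487.2 226.7 212.5] [179.9  -0.2  93.9] op 0.997 F [ 0.2 -0.5 -0.1] shift [-193.2 -501.4  212.5] roll None
[289.20049113 214.32243185] [238.93243155 217.98568594] [413.41061335 224.76697533]
```

View pics/v15.png

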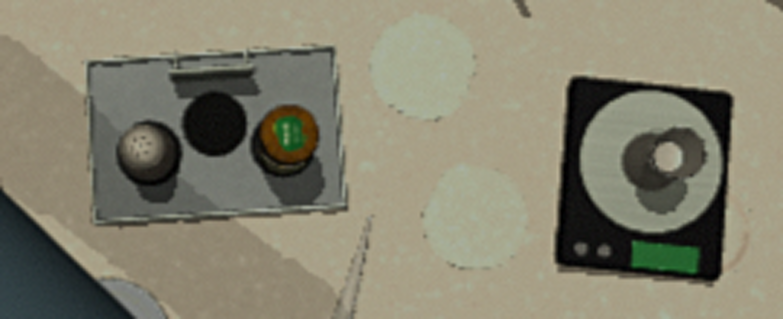

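The final top view shows the shaker on the left seat (148,152) and the jar on the right seat (288,135), with the rear seat empty. The jigger stands upright with its foot at about (653,158), against a pan centre of (651,161). Handing in.

```bash
python3 -c "
from bench import ctrl
print(ctrl.hand_in())"
```

```text
the job is handed in; nothing more can be done
None
```

The job is handed in after about 43 s of robot time: the jigger stands upright in the middle of the scale's pan, the shaker and jar are back on their left and right front seats, and nothing tipped over.

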